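Rock the seesaw gate of the milling-ball sorter and feed the other chute

TASK

Press down the raised arm of the sorter's seesaw gate so that it rocks over its pivot to its other stop; then push the shutter's black peg fully to the left so that all three steel milling balls roll out and come to lie in the chute that the gate did not serve before. Do not touch the balls with the hand, and leave the things standing around where they are.

Things in the scene. Friction and masses are not known exactly. Their poses are not given: they have to be found in the camera images.
- sorter: Grey benchtop ball sorter, fixed, 380 mm wide (y), 220 mm deep (x from -50 to +170 mm), tallest part the seesaw's weight, 176 mm. Origin at bench height under the middle of the seesaw; +x points away from the robot along the feed channel, +y to the left seen from the robot, z up.
- left_chute (a point): Middle of the left outlet chute, 143 mm left (+y) of the sorter's origin. It is 85 mm long (y) and 50 mm wide inside, falls outward, floor 20 to 36 mm high, cheeks up to 62 mm, end wall 70 mm.
- right_chute (a point): The same on the right (-y).
- channel_lip (a point): Lower end of the feed channel's floor, 102 mm above the bench, 22 mm behind the sorter's origin. The channel runs from here 138 mm away from the robot along the sorter's x, rising to 130 mm; 34 mm wide outside, walls 18 mm above its floor. A grey pocket for the shutter stands left of it, 19 to 35 mm behind this point, y = 17 to 69 mm, top 134 mm above the bench.
- gate (a joint): Angle of the aluminium seesaw gate, rad, -0.28 to +0.28 (stops). Positive: left arm raised, right arm low, serves the right chute; negative: the reverse. It pivots about the sorter's x axis, 80 mm up, and is a 200 mm long trough along y. A steel weight above the pivot tips it to the nearer stop and keeps it there; it starts at either. About 0.5 N on a raised pad moves it.
- left_pad (a point): Centre of the upper face of the left press pad, a flat plate 52 (x) by 36 (y) mm, 4 mm thick, at the front of the gate's left arm: 47 mm towards the robot (-x) and 80 mm left (+y) of the sorter's origin. It swings with the gate: about 103 mm above the bench when raised, 59 mm when down.
- right_pad (a point): The same on the right arm, 80 mm right (-y) of the sorter's origin.
- shutter (a joint): How far the steel shutter across the feed channel is pushed to the sorter's left (+y), m: 0 to 0.003 (shut) at the start, 0.036 fully open (stop). It slides stiffly (about 1 N) and stays where it is left. Opened about 0.02 it begins to let the balls out.
- shutter_peg (a point): Centre of the top of the shutter's upright round black peg, 14 mm thick, 181 mm above the bench, 49 mm behind the sorter's origin, on its y = 0 line when shut. The peg is free down to 45 mm below this point, just clear of pocket and channel walls. Push it from its right side towards the sorter's +y.
- ball_1_center (a point): Centre of the first of three 20 mm steel milling balls (33 g) that wait in line in the feed channel behind the shutter; this one lies against the shutter. They are loose and roll down by themselves when it opens.
- ball_2_center (a point): Centre of the second ball.
- ball_3_center (a point): Centre of the third ball, farthest from the robot.
- septa_pot: Bystander: loose round white pot with an orange screw lid, 40 mm wide, 42 mm high, behind the left chute. Origin at its underside.
- filter_tin: Bystander: loose round tin with a green lid, 58 mm wide, 24 mm high, behind the right chute. Origin at its underside.
- timer: Bystander: loose white timer, 56 x 62 x 16 mm, lying in front of the left chute. Origin at its underside.
- vial: Bystander: loose small amber vial with a blue cap, 12 mm wide, 32 mm high, standing in front of the sorter near its middle. Origin at its underside.
- usb_stick: Bystander: loose blue memory stick, 18 x 54 x 8 mm, lying in front of the right chute. Origin at its underside.

How it is judged:
On the way, in this order (a step that is already met when the one before it is completed fails the run):
1. the gate lies at the stop opposite to where it started, with the shutter still shut (distance of left_pad from where it was at the start of the episode above 0.0235 m and (value of joint gate above 0.24 rad or value of joint gate below -0.24 rad) and value of joint shutter below 0.012 m), for 0.2 s.
2. the shutter is pushed open (value of joint shutter above 0.03 m), for 0.1 s.
At the end, for the whole second after the job is handed in: The gate rests within 0.04 rad of the stop opposite to its start, the shutter is open by more than 30 of its 36 mm, and all three balls lie in the outlet chute on the gate's low side (between its cheeks and end wall, below their rims), slower than 50 mm/s (distance of left_pad from where it was at the start of the episode above 0.0235 m and value of joint shutter above 0.03 m and ((value of joint gate below -0.24 rad and x of ball_1_center in the frame of sorter between -0.025 and 0.025 m and y of ball_1_center in the frame of sorter between 0.1 and 0.187 m and z of ball_1_center in the frame of sorter between 0.015 and 0.065 m and x of ball_2_center in the frame of sorter between -0.025 and 0.025 m and y of ball_2_center in the frame of sorter between 0.1 and 0.187 m and z of ball_2_center in the frame of sorter between 0.015 and 0.065 m and x of ball_3_center in the frame of sorter between -0.025 and 0.025 m and y of ball_3_center in the frame of sorter between 0.1 and 0.187 m and z of ball_3_center in the frame of sorter between 0.015 and 0.065 m) or (value of joint gate above 0.24 rad and x of ball_1_center in the frame of sorter between -0.025 and 0.025 m and y of ball_1_center in the frame of sorter between -0.187 and -0.1 m and z of ball_1_center in the frame of sorter between 0.015 and 0.065 m and x of ball_2_center in the frame of sorter between -0.025 and 0.025 m and y of ball_2_center in the frame of sorter between -0.187 and -0.1 m and z of ball_2_center in the frame of sorter between 0.015 and 0.065 m and x of ball_3_center in the frame of sorter between -0.025 and 0.025 m and y of ball_3_center in the frame of sorter between -0.187 and -0.1 m and z of ball_3_center in the frame of sorter between 0.015 and 0.065 m)) and linear speed of each of ball_1, ball_2, ball_3 below 0.05 m/s); the robot touches nothing.
It fails at once if a ball is touched by the robot (contact force between any of the fingers, the arm and ball_1 above 0.3 N or contact force between any of the fingers, the arm and ball_2 above 0.3 N or contact force between any of the fingers, the arm and ball_3 above 0.3 N).
It fails at once if a ball is lifted out of the sorter (z of any of ball_1_center, ball_2_center, ball_3_center in the frame of sorter above 0.16 m).
It fails at once if a bystander is shifted by more than 30 mm, lifted or knocked over (distance of any of septa_pot, filter_tin, timer, vial, usb_stick from where it was at the start of the episode above 0.03 m or angle between any of septa_pot, filter_tin, timer, vial, usb_stick's own z axis and vertical above 0.5 rad).
It also fails if it takes over 59 s, if anything falls off the work surface, if the arm or the gripper's body presses on something with over 40 N, if the wrist force passes 120 N, or if a joint passes its speed limit or range.

ROBOT

A 6-joint arm with a two-finger parallel gripper is mounted at the origin on a cart in front of the work surface, level with it; the furniture and walls round the work are solid. World frame = base frame: x ahead of the robot, y to its left, z up, the work surface at z = 0. Lengths are in m, angles in rad, forces in N, time in s.
With the tool pointing down it reaches from about 0.35 to 0.775 m from the base axis. Payload 7.3 kg.
Tool frame: the origin (TCP) lies midway between the tips of the shut fingers; the grasp point (between the pads) lies 19 mm behind it; z points along the fingers, y is the line along which they close (so a half turn about z gives the same grasp; the last joint's range is limited). The gripper opens to 92 mm and grips with 3 to 60 N. Pads are 19 mm wide; open, the fingers measure 130 mm over their backs; the gripper's body (75 mm by 190 mm) begins 47 mm behind the grasp point.
Start: joints at [-1.408, 0.342, 1.524, -0, 1.275, -0.146], TCP at [0.16, -0.5, 0.2] pointing down, gripper open.
Joint ranges: [-2.53, 2.53], [-0.77, 2.02], [0.04, 2.7], [-1, 4.14], [0.28, 2.66], [-3.11, 3.11]. Speed limits (rad/s): [2.57, 2.57, 3.14, 3.14, 3.14, 3.14].

INTERFACE

Orientations are given as [roll, pitch, yaw] about the fixed x, y, z axes, in that order (R = Rz(yaw) Ry(pitch) Rx(roll)).
In Python, from cell import monitor, vision, workorder gives the robot as it stands.
- The arm moves only by the tool move_arm, never from a script. Its argument "rows" is a list of rows, each a list of 5 numbers: the shift along the world's x, y, z in mm, then the turn about the world's z in rad, then the closure, from -1 (fully open) to 1 (shut). A call has 1 to 12 rows; each row shifts and turns the commanded pose from where the row before left it; what a row does not reach is not made up. A row lasts 1/10 s, in which the tool goes at most 50 mm and 8.59 degrees, less where a joint would pass 70% of its speed; a pose out of reach is approached as far as the arm can. A call is refused whole if a number of a shift passes 50 or a number of a turn 0.15, either way. A call with a gripper value outside its range is refused whole. The fingers move at their own pace and stop on an object; "newtons" is the grip in N (left out, the last holds). Time passes only in rows, so rows that do not move let the fingers close. It gives the time, the measured TCP pose, the force, the opening and the grip force at its end, in the units of the state.
- monitor.observe(): the state, without advancing time (a new reading comes with each control period).
- vision.read_camera(name): name is "scene" or "top" or "wrist"; returns the picture (384x512x3 uint8, red, green, blue); there is no depth.
- vision.get_calibration(name): a dict with "K" (3x3 intrinsics, pixels), "T" (4x4, takes a point from camera to world coordinates); the wrist camera has in their place "mount" (4x4, takes a point from camera to tool coordinates, whose origin is the TCP and whose axes are the flange's). Camera axes: x right, y up, looking along -z (the intrinsics and any distortion apply to the point x, -y, -z); pixel columns grow to the right and rows downward; lengths in m; the calibration is good to about 2 mm. A picture is of the moment at which its call begins: read the wrist's pose just before it. get_calibration takes no time and is no camera call.
- workorder.hand_in(): hands the job in; it is judged then, once.
The state is a dict: "time": time; "qpos": joint angles; "qvel": joint speeds; "joint_efforts": joint torques, N m; "tool_pos": TCP position; "tool_rot": TCP orientation; "contact_force": force on the tool from outside, world axes, zero at the start; "torque": the same for the moment, N m; "opening": finger opening in m; "grip_force": force on a finger pad.
Only numpy, scipy, OpenCV 4.12 (cv2) and the standard library are available. Lean on these libraries where they do the work, as an engineer would, in place of code of your own. Each camera call takes 0.05 s, during which the arm holds its last target. There are 200 camera calls.

## Working session

There is one attempt and no reset: what is moved stays moved. The work goes in short steps, Python scripts to look and compute and a tool call to move; the robot and the scene stay as the last step left them, time stands still between calls to the robot, and variables do not carry over. Pictures are saved under pics/ and viewed, at most 10 in all, crops included, and the job is handed in when it is done.

Besides the shell and the picture viewer there is one more tool, called after "Call:" by a JSON object that holds its "fn" and its "kwargs", one argument or row to a line. move_arm: Moves the arm, as the interface text tells. Its arguments: {"type":"object","properties":{"rows":{"type":"array","items":{"type":"array","items":{"type":"number"}}},"newtons":{"type":"number"}},"required":["rows"]}

```bash
mkdir -p pics
python3 - <<'E'
from cell import monitor, vision
import cv2,numpy as np
s=monitor.observe();print(s['time'],s['tool_pos'],s['tool_rot'],s['opening'])
for n in("scene","top"):
    cv2.imwrite(f"pics/{n}0.png",cv2.resize(vision.read_camera(n)[:,:,::-1],(800,600),interpolation=cv2.INTER_CUBIC))
    c=vision.get_calibration(n);print(n,{k:np.round(v,4).tolist() if not isinstance(v,str) else v for k,v in c.items()})
E
```

```text
0.0 [ 0.15951516 -0.49972912  0.19928039] [-3.14016187e+00 -2.05272921e-04  3.08850098e-01] 0.09167771093595241
scene {'K': [[404.5952, 0.0, 254.7731], [0.0, 404.5952, 192.3052], [0.0, 0.0, 1.0]], 'T': [[-0.8911, 0.3626, -0.2729, 0.3117], [-0.4537, -0.6978, 0.5542, 0.5379], [0.0105, 0.6177, 0.7864, 0.8025], [0.0, 0.0, 0.0, 1.0]]}
top {'K': [[438.1941, 0.0, 255.4631], [0.0, 438.1941, 183.1422], [0.0, 0.0, 1.0]], 'T': [[-0.0136, 0.998, -0.0621, 0.4937], [-0.9998, -0.0147, -0.0162, 0.044], [-0.0171, 0.0618, 0.9979, 1.0121], [0.0, 0.0, 0.0, 1.0]]}
```

View pics/top0.png

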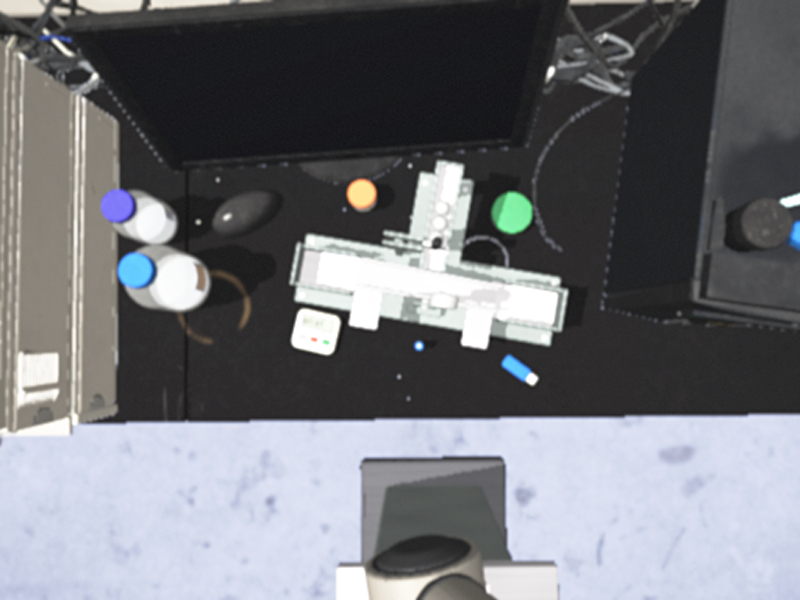

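View pics/scene0.png

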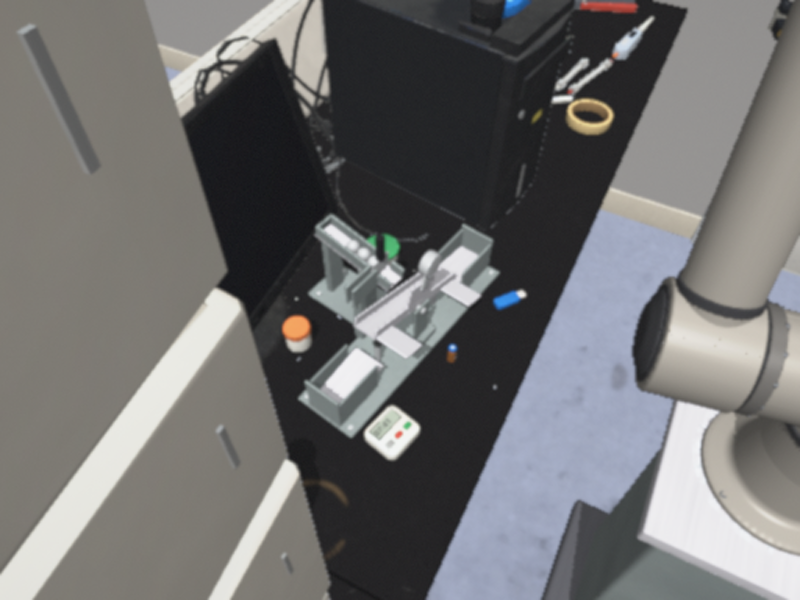

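The top view shows the sorter centred near (435,285), pads at (366,309) and (477,329), and the peg near (434,243). The scene view shows the weight near (430,262). Next I'll crop closer to tell which arm is raised.

Run:
```python
from cell import vision
import cv2,numpy as np
a=vision.read_camera("top")[95:230,180:370,::-1]
b=vision.read_camera("scene")[125:285,185:325,::-1]
cv2.imwrite("pics/a.png",cv2.resize(a,None,fx=4,fy=4,interpolation=cv2.INTER_CUBIC))
cv2.imwrite("pics/b.png",cv2.resize(b,None,fx=3.7,fy=3.7,interpolation=cv2.INTER_CUBIC))
```

```text
(no output)
```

View pics/a.png

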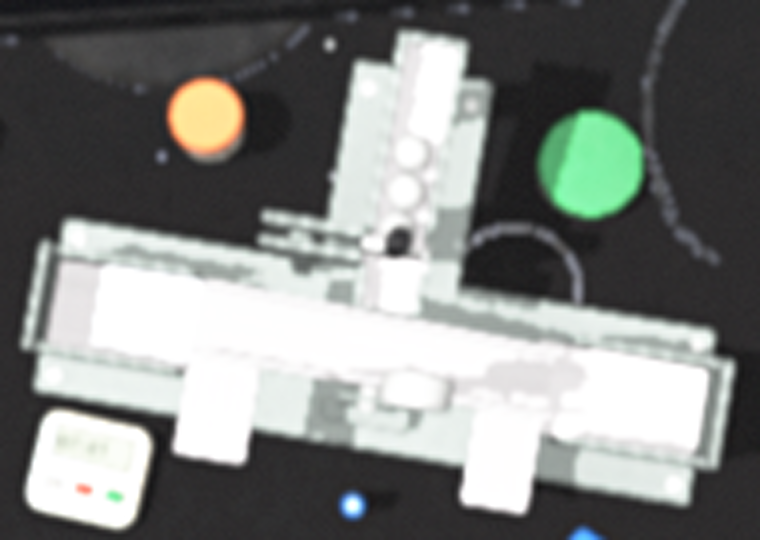

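View pics/b.png

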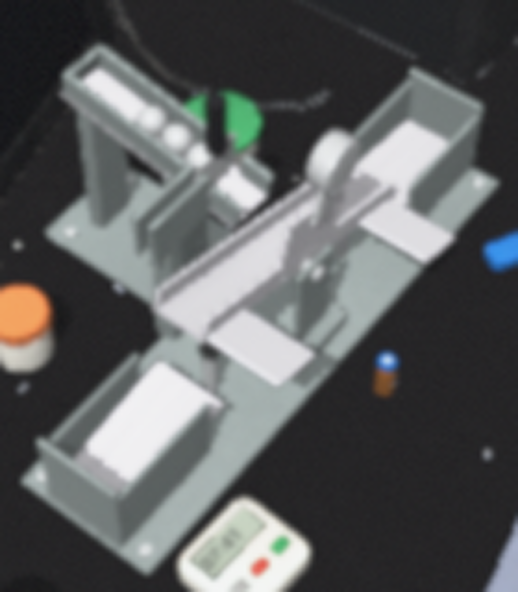

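```bash
cat > h.py <<'E'
import numpy as np
from cell import vision
from scipy.optimize import least_squares
C={n:vision.get_calibration(n) for n in("top","scene")}
def proj(n,P):
    K,T=np.array(C[n]["K"]),np.array(C[n]["T"])
    p=np.linalg.inv(T)@np.append(P,1); v=K@[p[0],-p[1],-p[2]]; return v[:2]/v[2]
def w(s,P):
    c,d=np.cos(s[2]),np.sin(s[2]); return np.array([s[0]+c*P[0]-d*P[1],s[1]+d*P[0]+c*P[1],P[2]])
E
python3 - <<'E'
from h import *
A=lambda u,v:np.array([180+u/4,95+v/4]); B=lambda u,v:np.array([185+u/3.7,125+v/3.7])
for sg in(1,-1):
    zl,zr=(.103,.059) if sg>0 else(.059,.103)
    obs=[("top",(-.047,.08,zl),A(215,412)),("top",(-.047,-.08,zr),A(500,460)),("top",(-.049+.098,0,.181),A(399,238)),
     ("scene",(-.047,.08,zl),B(260,346)),("scene",(-.047,-.08,zr),B(408,232)),("scene",(.049,0,.181),B(215,97)),
     ("top",(-.05,.18,.005),A(35,393)),("top",(-.05,-.18,.005),A(690,503))]
    f=lambda s:np.concatenate([proj(n,w(s,P))-o for n,P,o in obs[:6]])
    r=least_squares(f,[.45,0,-.15]);print(sg,r.x,r.cost);print(np.round(f(r.x).reshape(-1,2),1).tolist())
    s=r.x
    for nm,P in dict(lpad=(-.047,.08,zl),rpad=(-.047,-.08,zr),peg=(.049,0,.181)).items():print(nm,w(s,P).round(4))
E
```

```text
1 [ 0.55234154  0.02053785 -0.18851044] 5.697491915472264
[[-1.8, -0.5], [1.0, 0.9], [-0.5, -0.5], [0.0, 0.6], [1.1, -2.0], [-0.1, -0.5]]
lpad [0.5212 0.1079 0.103 ]
rpad [ 0.4912 -0.0492  0.059 ]
peg [0.6005 0.0114 0.181 ]
-1 [ 0.5530303   0.02118161 -0.25503852] 165.34803892768943
[[-1.5, -2.9], [0.8, 2.8], [0.8, -0.5], [-3.4, 11.8], [3.6, -12.1], [0.5, -1.2]]
lpad [0.5277 0.1105 0.059 ]
rpad [ 0.4874 -0.0444  0.103 ]
peg [0.6004 0.0088 0.181 ]
```

The two-view fit (residual about 1 px) says the left arm is raised, so I'll go above the left pad with shut fingers and the finger line along the sorter's x.

Call:
{"fn": "move_arm", "kwargs": {
  "rows": [
    [22, 38, 4, 0.08, 1],
    [22, 38, 4, 0.08, 1],
    [22, 38, 4, 0.08, 1],
    [22, 38, 4, 0.08, 1],
    [22, 38, 4, 0.08, 1],
    [22, 38, 4, 0.08, 1],
    [22, 38, 4, 0.08, 1],
    [22, 38, 4, 0.08, 1],
    [22, 38, 4, 0.08, 1],
    [22, 38, 4, 0.08, 1],
    [22, 38, 4, 0.08, 1],
    [22, 38, 4, 0.08, 1]
  ]
}}

```text
time: 1.4
tool_pos: [0.4241, -0.0424, 0.2482]
tool_rot: [3.141, 0.0, 1.272]
contact_force: [1.0, -0.8, -0.3]
opening: 0.0022
grip_force: 0.0
```

Call:
{"fn": "move_arm", "kwargs": {
  "rows": [
    [22, 40, 0, 0.03, 1],
    [22, 40, 0, 0.03, 1],
    [22, 40, 0, 0.03, 1],
    [22, 40, 0, 0.03, 1],
    [0, 0, 0, 0, 1],
    [0, 0, 0, 0, 1]
  ]
}}

```text
time: 2.0
tool_pos: [0.5113, 0.1166, 0.2472]
tool_rot: [-3.14, 0.001, 1.391]
contact_force: [-0.4, 0.1, 0.9]
opening: 0.0004
grip_force: 0.0
```

Run:
```python
from cell import vision,monitor
import cv2,numpy as np
from h import *
from scipy.spatial.transform import Rotation as R
s0=monitor.observe();im=vision.read_camera("wrist")[:,:,::-1].copy()
c=vision.get_calibration("wrist");T=np.eye(4);T[:3,:3]=R.from_euler('xyz',s0['tool_rot']).as_matrix();T[:3,3]=s0['tool_pos']
W=T@np.array(c['mount']);K=np.array(c['K']);print(W.round(3).tolist(),{k:v for k,v in c.items() if k not in('K','mount')})
C["w"]={"K":K,"T":W}
s=[.5523,.0205,-.1885]
for P in((-.047,.08,.103),(-.021,.098,.103),(-.073,.062,.103),(-.073,.098,.103),(-.021,.062,.103),(.049,0,.181),(-.06,.083,.103)):
    p=proj("w",w(s,P));print(P,p.round()*1.5625);cv2.circle(im,tuple(int(x) for x in p),2,(0,0,255),-1)
cv2.imwrite("pics/w1.png",cv2.resize(im,(800,600)))
```

```text
[[0.984, 0.171, 0.051, 0.525], [-0.178, 0.945, 0.275, 0.19], [-0.002, -0.28, 0.96, 0.432], [0.0, 0.0, 0.0, 1.0]] {}
(-0.047, 0.08, 0.103) [415.625 281.25 ]
(-0.021, 0.098, 0.103) [448.4375 260.9375]
(-0.073, 0.062, 0.103) [384.375 303.125]
(-0.073, 0.098, 0.103) [384.375 259.375]
(-0.021, 0.062, 0.103) [446.875 303.125]
(0.049, 0, 0.181) [556.25   423.4375]
(-0.06, 0.083, 0.103) [400.    278.125]
```

View pics/w1.png

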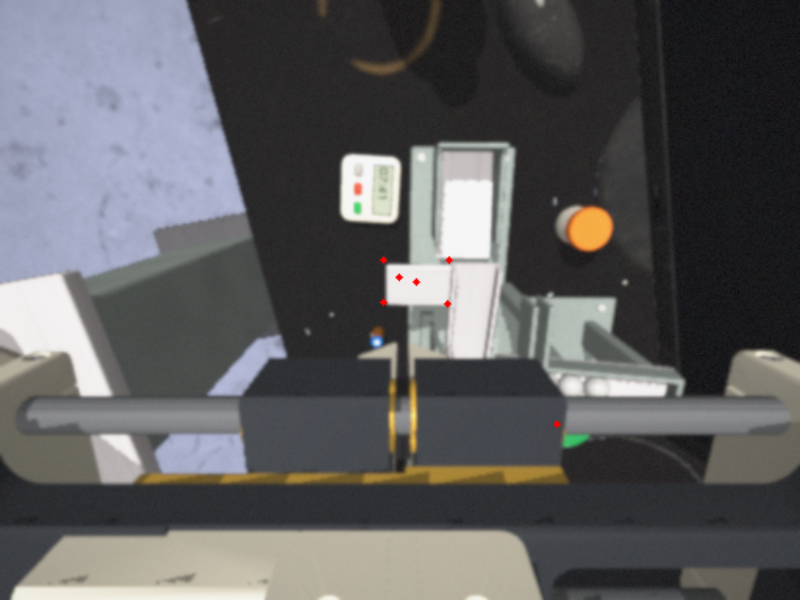

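The pad sits at (385–450, 263–303), within about 2 mm of the estimate, so I'll descend and press.

Call:
{"fn": "move_arm", "kwargs": {
  "rows": [
    [0, 0, -25, 0, 1],
    [0, 0, -25, 0, 1],
    [0, 0, -25, 0, 1],
    [0, 0, -25, 0, 1],
    [0, 0, -25, 0, 1],
    [0, 0, -10, 0, 1],
    [0, 0, -8, 0, 1],
    [0, 0, -8, 0, 1],
    [0, 0, -8, 0, 1],
    [0, 0, -8, 0, 1],
    [0, 0, -8, 0, 1],
    [0, 0, 0, 0, 1]
  ]
}}

```text
time: 3.25
tool_pos: [0.5109, 0.1158, 0.0719]
tool_rot: [-3.14, 0.0, 1.389]
contact_force: [-1.0, -0.4, -0.6]
opening: 0.0001
grip_force: 0.0
```

Call:
{"fn": "move_arm", "kwargs": {
  "rows": [
    [0, 0, 40, 0, 1],
    [0, 0, 45, 0, 1],
    [0, 0, 45, 0, 1],
    [0, 0, 48, 0, 1],
    [13, -25, 0, 0, 1],
    [13, -25, 0, 0, 1],
    [13, -25, 0, 0, 1],
    [13, -25, 0, 0, 1],
    [13, -20, 0, 0, 1],
    [12, -17, 0, 0, 1],
    [0, 0, 0, 0, 1]
  ]
}}

```text
time: 4.35
tool_pos: [0.5895, -0.0233, 0.2505]
tool_rot: [3.141, 0.001, 1.386]
contact_force: [0.2, 0.3, 0.3]
opening: 0.0006
grip_force: 0.0
```

Run:
```python
from cell import vision,monitor
import cv2,numpy as np
print(monitor.observe()['tool_pos'])
a=vision.read_camera("top")[95:230,180:370,::-1]
b=vision.read_camera("scene")[125:285,185:325,::-1]
f=lambda x:cv2.resize(x,(395,int(395*x.shape[0]/x.shape[1])),interpolation=cv2.INTER_CUBIC)
a,b=f(a),f(b);a=np.vstack([a,np.zeros((len(b)-len(a),395,3),np.uint8)])
cv2.imwrite("pics/c.png",np.hstack([a,b]))
```

```text
[ 0.58947233 -0.02327458  0.25050593]
```

View pics/c.png

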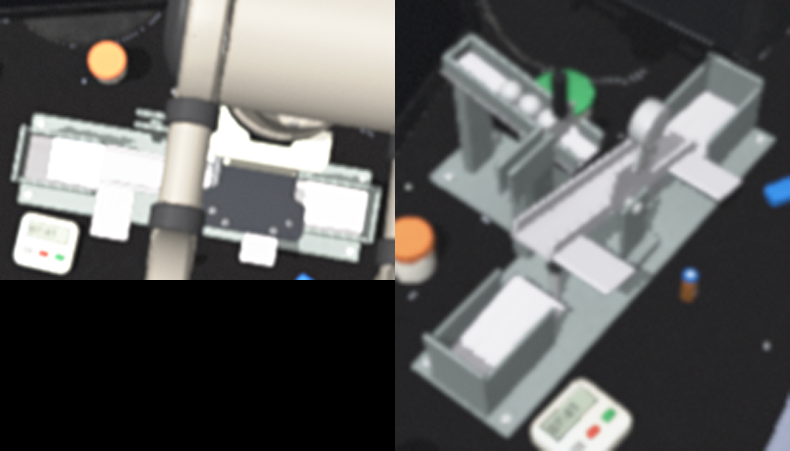

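The top view shows the arm over the sorter, but the scene view still shows an empty sorter with the left pad up and no hand. That looks like an old frame, so I'll check it.

Run:
```python
from cell import vision,monitor
import cv2,numpy as np
from h import *
s=monitor.observe();print(s['time'],s['tool_pos'],s['qpos'],proj("scene",s['tool_pos']),proj("top",s['tool_pos']))
a0=cv2.imread("pics/scene0.png").astype(int)
a=vision.read_camera("scene");b=vision.read_camera("scene")
A=cv2.resize(a[:,:,::-1],(800,600),interpolation=cv2.INTER_CUBIC)
print(abs(A-a0).mean(),abs(a.astype(int)-b).mean())
t=vision.read_camera("top");t=cv2.resize(t[:,:,::-1],(400,300))
cv2.imwrite("pics/d.png",np.hstack([cv2.resize(A,(400,300)),t]))
```

```text
4.45 [ 0.58832133 -0.02101324  0.25074469] [-1.66039875e-01  4.31141386e-01  1.24766966e+00  3.27559674e-04
  1.46340981e+00  1.64954694e-02] [255.40306752 118.46374265] [299.41442729 155.45973105]
9.735621527777777 0.6802910698784722
```

View pics/d.png

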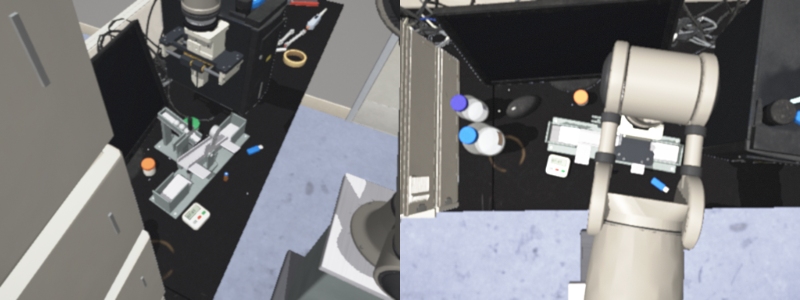

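Both cameras are live. The gripper was just outside the crop, and the gate has not tipped. I'll go back, press again a little nearer the robot, and look while pressing.

Call:
{"fn": "move_arm", "kwargs": {
  "rows": [
    [-14, 23, 0, 0, 1],
    [-14, 23, 0, 0, 1],
    [-14, 23, 0, 0, 1],
    [-14, 23, 0, 0, 1],
    [-14, 23, 0, 0, 1],
    [-13, 22, 0, 0, 1],
    [0, 0, -35, 0, 1],
    [0, 0, -35, 0, 1],
    [0, 0, -35, 0, 1],
    [0, 0, -35, 0, 1],
    [0, 0, -25, 0, 1],
    [0, 0, 0, 0, 1]
  ]
}}

```text
time: 5.8
tool_pos: [0.5027, 0.1163, 0.0833]
tool_rot: [-3.135, 0.002, 1.39]
contact_force: [0.4, 0.1, 0.2]
opening: 0.0004
grip_force: 0.0
```

Run:
```python
from cell import vision,monitor
import cv2,numpy as np
from h import *
s=monitor.observe();print(s['tool_pos'],s['contact_force'],proj("scene",s['tool_pos']))
b=vision.read_camera("scene")[125:285,185:325,::-1]
t=vision.read_camera("top")[95:230,180:320,::-1]
g=lambda x:cv2.resize(x,None,fx=2.8,fy=2.8,interpolation=cv2.INTER_CUBIC)
b,t=g(b),g(t);t=np.vstack([t,np.zeros((len(b)-len(t),t.shape[1],3),np.uint8)])
cv2.imwrite("pics/e.png",np.hstack([b,t]))
```

```text
[0.50270723 0.11627286 0.08325499] [0.42381379 0.11769988 0.18779554] [261.19601345 230.70189256]
```

View pics/e.png

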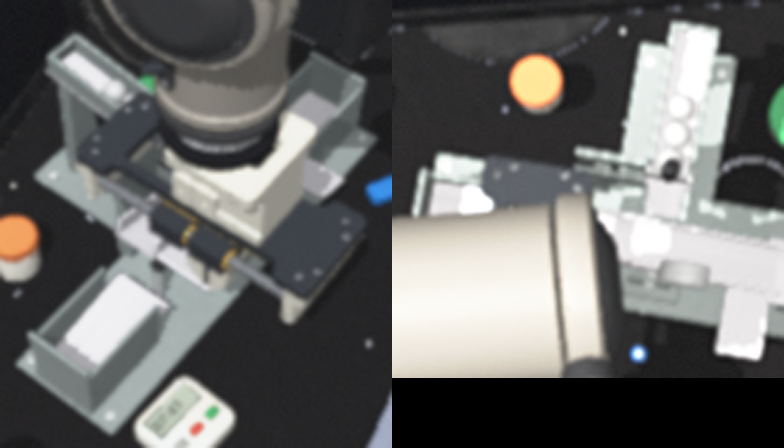

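The seesaw is partly rocked while being pressed: the weight has shifted and the right pad at (740,320) is rising. I'll press deeper, hold, and check.

Call:
{"fn": "move_arm", "kwargs": {
  "rows": [
    [0, 0, -5, 0, 1],
    [0, 0, -5, 0, 1],
    [0, 0, -5, 0, 1],
    [0, 0, -5, 0, 1],
    [0, 0, 0, 0, 1],
    [0, 0, 0, 0, 1],
    [0, 0, 0, 0, 1],
    [0, 0, 0, 0, 1]
  ]
}}

```text
time: 6.7
tool_pos: [0.5057, 0.1158, 0.0661]
tool_rot: [3.141, -0.0, 1.389]
contact_force: [-0.7, -0.1, 1.2]
opening: 0.0008
grip_force: 0.1
```

Run:
```python
from cell import vision,monitor
import cv2,numpy as np
from h import *
s=monitor.observe();print(s['tool_pos'],s['contact_force'])
b=vision.read_camera("scene")[125:285,185:325,::-1]
t=vision.read_camera("top")[95:230,230:370,::-1]
g=lambda x:cv2.resize(x,None,fx=2.8,fy=2.8,interpolation=cv2.INTER_CUBIC)
b,t=g(b),g(t);t=np.vstack([t,np.zeros((len(b)-len(t),t.shape[1],3),np.uint8)])
cv2.imwrite("pics/f.png",np.hstack([b,t]))
S=[.5523,.0205,-.1885]
for z in(.059,.081,.103):
  r=[(proj("top",w(S,(x,-.08+d,z)))-[230,95])*2.8+[392,0] for x in(-.073,) for d in(-.018,.018)]
  print(z,np.round(r).tolist())
```

```text
[0.50566211 0.1157937  0.06608441] [-0.70708173 -0.13110683  1.20418085]
0.059 [[622.0, 362.0], [576.0, 354.0]]
0.081 [[626.0, 363.0], [578.0, 354.0]]
0.103 [[629.0, 364.0], [581.0, 355.0]]
```

View pics/f.png

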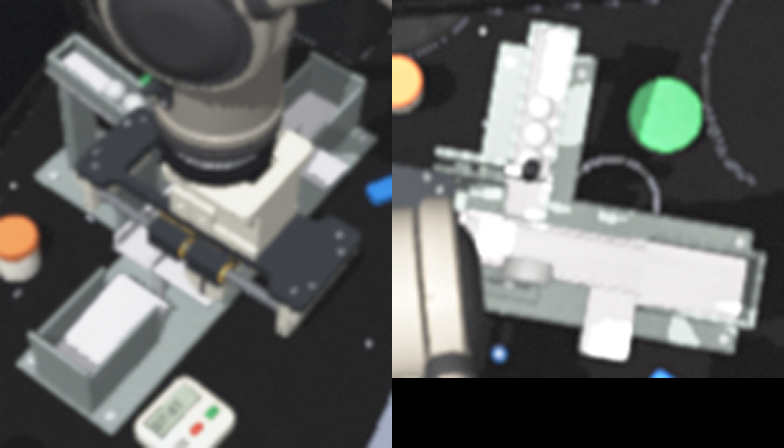

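The right arm is rising, and the tool feels about 1 N, so it still bears on the pad. I'll press on towards the stop slowly.

Call:
{"fn": "move_arm", "kwargs": {
  "rows": [
    [0, 0, -2, 0, 1],
    [0, 0, -2, 0, 1],
    [0, 0, -2, 0, 1],
    [0, 0, 0, 0, 1],
    [0, 0, 0, 0, 1]
  ]
}}

```text
time: 7.3
tool_pos: [0.5055, 0.1158, 0.0598]
tool_rot: [-3.141, 0.0, 1.389]
contact_force: [0.3, 0.1, -0.2]
opening: 0.0002
grip_force: 0.0
```

Run:
```python
from cell import monitor,vision
import cv2,numpy as np
s=monitor.observe();print(s['tool_pos'],s['contact_force'])
cv2.imwrite("pics/t_press.png",vision.read_camera("top")[:,:,::-1])
```

```text
[0.50550274 0.11581118 0.05981824] [ 0.27241119  0.12352694 -0.20030656]
```

Call:
{"fn": "move_arm", "kwargs": {
  "rows": [
    [0, 0, 10, 0, 1],
    [0, 0, 20, 0, 1],
    [0, 0, 30, 0, 1],
    [0, 0, 40, 0, 1],
    [0, 0, 45, 0, 1],
    [0, 0, 45, 0, 1],
    [13, -23, 0, 0, 1],
    [14, -23, 0, 0, 1],
    [14, -23, 0, 0, 1],
    [14, -23, 0, 0, 1],
    [14, -23, 0, 0, 1],
    [14, -20, 0, 0, 1]
  ]
}}

```text
time: 8.55
tool_pos: [0.5889, -0.0204, 0.2509]
tool_rot: [3.141, 0.0, 1.388]
contact_force: [0.2, 0.9, 0.7]
opening: 0.0006
grip_force: 0.0
```

Run:
```python
from cell import monitor,vision
import cv2,numpy as np
from h import *
s=monitor.observe();print(s['tool_pos'],s['contact_force'])
im=vision.read_camera("scene")[:,:,::-1];cv2.imwrite("pics/s_after.png",im)
S=[.5523,.0205,-.1885]
old=cv2.resize(cv2.imread("pics/scene0.png"),(512,384))
for z in(.059,.103):
  for y in(.08,-.08):
    u,v=proj("scene",w(S,(-.055,y,z))).round().astype(int)
    print(z,y,(u,v),'old',old[v-1:v+2,u-1:u+2].mean((0,1)).round(),'new',im[v-1:v+2,u-1:u+2].mean((0,1)).round())
print('diff near left pad',abs(im[205:235,240:275].astype(int)-old[205:235,240:275]).mean())
```

```text
[ 0.58892573 -0.0204167   0.25089566] [0.21542658 0.92019697 0.7082036 ]
0.059 0.08 (np.int64(258), np.int64(233)) old [173. 174. 164.] new [175. 176. 165.]
0.059 -0.08 (np.int64(299), np.int64(187)) old [224. 221. 222.] new [225. 222. 223.]
0.103 0.08 (np.int64(258), np.int64(221)) old [224. 221. 222.] new [225. 222. 223.]
0.103 -0.08 (np.int64(301), np.int64(175)) old [96. 97. 91.] new [97. 97. 91.]
diff near left pad 1.3098412698412698
```

The gate swung back again. I'll compare the pressed top frame with the start frame numerically, mainly the weight and the right pad.

Run:
```python
import cv2,numpy as np
from h import *
from cell import monitor
from scipy.spatial.transform import Rotation as R
o=cv2.resize(cv2.imread("pics/top0.png"),(512,384),interpolation=cv2.INTER_AREA);n=cv2.imread("pics/t_press.png")
S=[.5523,.0205,-.1885]
for nm,z in(("raised",.103),("level",.081),("low",.059)):
    print(nm,[proj("top",w(S,(-.068,-.08+d,z))).round(1).tolist() for d in(-.018,.018)])
for v in(210,213,216): print(v,"old",o[v,285:325,1].tolist(),"\n   new",n[v,285:325,1].tolist())
for nm,g in(("right",.28),("mid",0),("left",-.28)):
    print("weight",nm,[proj("top",w(S,(x,-np.sin(g)*.075,.08+.075*np.cos(g)))).round(1).tolist() for x in(-.03,)])
c=vision.get_calibration("wrist");p=np.linalg.inv(np.array(c['mount']))@[0,0,0,1]
v=np.array(c['K'])@[p[0],-p[1],-p[2]];print("tcp in wrist800",v[:2]/v[2]*1.5625,"mount",np.round(c['mount'],3).tolist())
a=cv2.resize(o[170:225,255:335],None,fx=4.9,fy=4.9,interpolation=cv2.INTER_CUBIC);b=cv2.resize(n[170:225,255:335],None,fx=4.9,fy=4.9,interpolation=cv2.INTER_CUBIC)
w1=cv2.imread("pics/w1.png")[230:430,290:490];e=cv2.imread("pics/e.png")[170:370,80:280]
bot=cv2.resize(np.hstack([w1,e]),(784,320));cv2.imwrite("pics/g.png",np.vstack([np.hstack([a,b]),cv2.resize(bot,(a.shape[1]*2,320))]))
```

```text
raised [[315.0, 222.5], [297.8, 219.4]]
level [[313.8, 222.2], [297.0, 219.2]]
low [[312.6, 221.9], [296.2, 219.0]]
210 old [85, 101, 117, 127, 137, 152, 170, 191, 203, 206, 213, 235, 252, 255, 255, 254, 254, 254, 254, 254, 254, 254, 254, 254, 254, 255, 255, 253, 226, 175, 159, 162, 162, 162, 162, 161, 161, 163, 187, 223] 
   new [55, 66, 77, 84, 91, 103, 117, 128, 138, 141, 145, 146, 152, 185, 232, 246, 246, 247, 247, 246, 246, 246, 251, 254, 255, 255, 255, 255, 254, 251, 240, 195, 161, 162, 163, 163, 163, 165, 166, 166]
213 old [43, 43, 43, 43, 43, 44, 41, 40, 36, 39, 102, 218, 254, 255, 255, 254, 254, 254, 254, 254, 254, 254, 254, 254, 254, 255, 255, 246, 190, 147, 147, 154, 157, 158, 160, 161, 161, 165, 192, 226] 
   new [32, 31, 33, 32, 31, 30, 29, 28, 27, 28, 25, 28, 98, 240, 255, 255, 255, 255, 255, 255, 255, 255, 255, 255, 255, 255, 255, 255, 255, 255, 255, 202, 159, 160, 164, 166, 165, 165, 166, 167]
216 old [43, 44, 44, 45, 46, 46, 46, 41, 39, 66, 160, 241, 255, 255, 255, 254, 254, 254, 254, 254, 255, 254, 254, 254, 255, 255, 251, 202, 83, 31, 31, 38, 42, 48, 54, 63, 71, 81, 105, 136] 
   new [30, 31, 33, 34, 32, 33, 31, 29, 32, 28, 25, 50, 143, 255, 255, 255, 255, 255, 255, 255, 255, 255, 255, 255, 255, 255, 255, 255, 255, 255, 232, 83, 35, 48, 56, 64, 73, 80, 85, 97]
weight right [[282.3, 197.1]]
weight mid [[271.9, 195.2]]
weight left [[261.4, 193.5]]
tcp in wrist800 [401.5509604  340.68874489] mount [[0.001, 0.96, 0.279, 0.075], [1.0, -0.001, 0.0, 0.0], [0.0, 0.279, -0.96, -0.185], [0.0, 0.0, 0.0, 1.0]]
```

View pics/g.png

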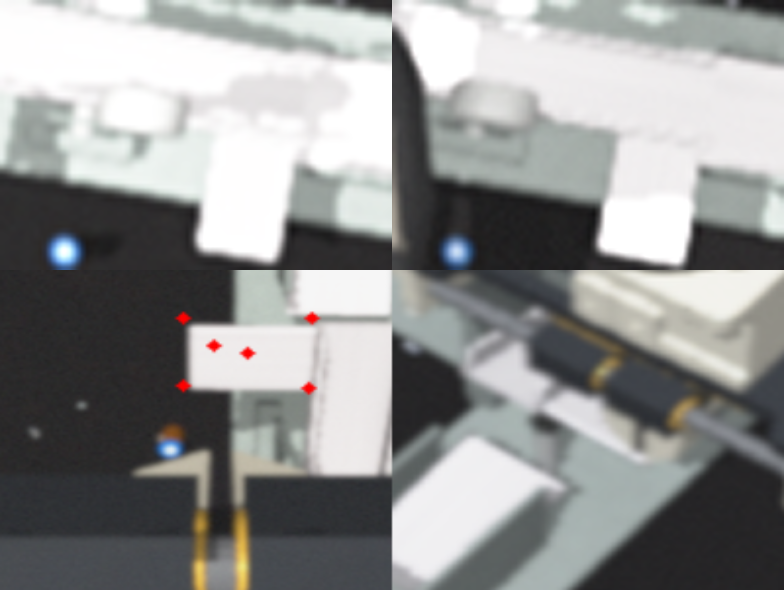

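In the pressed frame the weight has moved from column 284.6 to 275.4, and dead centre is about 272. So the gate only got to about level: the effective contact point is roughly 20 mm above the nominal TCP. I'll press again, deeper, and track the right pad and weight numerically.

Call:
{"fn": "move_arm", "kwargs": {
  "rows": [
    [-14, 23, 0, 0, 1],
    [-14, 23, 0, 0, 1],
    [-14, 23, 0, 0, 1],
    [-13, 23, 0, 0, 1],
    [-13, 23, 0, 0, 1],
    [-13, 24, 0, 0, 1],
    [0, 0, -40, 0, 1],
    [0, 0, -40, 0, 1],
    [0, 0, -40, 0, 1],
    [0, 0, -40, 0, 1],
    [0, 0, -21, 0, 1],
    [0, 0, 0, 0, 1]
  ]
}}

```text
time: 9.8
tool_pos: [0.5055, 0.1197, 0.0668]
tool_rot: [-3.136, 0.002, 1.389]
contact_force: [-0.6, -0.5, 0.5]
opening: 0.0004
grip_force: 0.0
```

```bash
cat > m.py <<'E'
from cell import monitor,vision
import numpy as np
s=monitor.observe();t=vision.read_camera("top")[:,:,1].astype(float)
print(s['tool_pos'].round(4) if hasattr(s['tool_pos'],'round') else s['tool_pos'],np.round(s['contact_force'],1))
def edges(v):
    r=t[v,285:330];i=np.where(r>200)[0];return 285+i[0],285+i[-1]
print("pad213",t[213,290:320].astype(int).tolist());print("weight190",t[190,255:300].astype(int).tolist());print("weight194",t[194,255:300].astype(int).tolist())
E
python3 m.py
python3 - <<'E'
import cv2
for f in("pics/top0.png","pics/t_press.png"):
    o=cv2.imread(""+f)
    if o.shape[0]==600:o=cv2.resize(o,(512,384),interpolation=cv2.INTER_AREA)
    print(f,o[190,255:300,1].tolist(),o[194,255:300,1].tolist())
E
```

```text
[0.5055 0.1197 0.0668] [-0.6 -0.5  0.5]
pad213 [29, 31, 28, 27, 28, 28, 26, 88, 235, 255, 255, 255, 255, 255, 255, 255, 255, 255, 255, 255, 255, 255, 255, 255, 255, 255, 240, 175, 162, 163]
weight190 [50, 49, 51, 84, 132, 156, 158, 150, 148, 164, 180, 192, 200, 208, 215, 218, 220, 221, 222, 221, 216, 209, 202, 193, 181, 173, 197, 228, 236, 237, 238, 238, 237, 237, 236, 235, 236, 236, 236, 235, 235, 235, 235, 235, 235]
weight194 [56, 51, 49, 67, 113, 151, 165, 164, 151, 136, 130, 132, 134, 137, 148, 163, 173, 179, 182, 181, 183, 182, 178, 174, 166, 159, 166, 165, 163, 158, 158, 163, 177, 192, 206, 218, 221, 223, 225, 224, 226, 234, 235, 235, 234]
pics/top0.png [239, 240, 229, 198, 178, 180, 181, 178, 176, 180, 192, 202, 208, 213, 220, 233, 244, 246, 245, 240, 234, 241, 250, 254, 255, 255, 255, 255, 255, 255, 255, 254, 251, 247, 240, 228, 212, 198, 204, 220, 227, 228, 227, 227, 227] [239, 231, 205, 175, 165, 161, 159, 160, 162, 169, 181, 190, 195, 200, 216, 235, 243, 240, 227, 215, 225, 243, 253, 255, 255, 255, 255, 255, 255, 255, 255, 254, 253, 249, 239, 222, 198, 195, 227, 246, 248, 247, 246, 244, 244]
pics/t_press.png [63, 62, 58, 51, 49, 52, 88, 136, 159, 166, 168, 159, 157, 169, 184, 193, 201, 209, 216, 220, 220, 220, 219, 216, 211, 206, 199, 190, 178, 188, 222, 235, 238, 236, 237, 237, 236, 236, 236, 235, 236, 235, 236, 236, 235] [76, 67, 61, 55, 50, 51, 75, 119, 145, 143, 135, 134, 135, 134, 143, 157, 169, 177, 179, 183, 190, 197, 200, 203, 201, 195, 185, 174, 162, 152, 155, 165, 182, 204, 216, 219, 220, 226, 226, 226, 229, 230, 231, 236, 235]
```

Call:
{"fn": "move_arm", "kwargs": {
  "rows": [
    [0, 0, -4, 0, 1],
    [0, 0, -4, 0, 1],
    [0, 0, -4, 0, 1],
    [0, 0, -4, 0, 1],
    [0, 0, 0, 0, 1],
    [0, 0, 0, 0, 1]
  ]
}}

```text
time: 10.45
tool_pos: [0.5076, 0.1198, 0.053]
tool_rot: [3.142, 0.0, 1.389]
contact_force: [0.3, 0.7, 0.2]
opening: 0.0001
grip_force: 0.0
```

```bash
python3 m.py
```

```text
[0.5076 0.1198 0.053 ] [0.3 0.7 0.2]
pad213 [32, 28, 28, 28, 27, 27, 52, 153, 255, 255, 255, 255, 255, 255, 255, 255, 249, 236, 230, 230, 231, 231, 230, 230, 231, 229, 230, 234, 236, 235]
weight190 [54, 48, 53, 99, 169, 218, 230, 229, 224, 221, 215, 207, 201, 192, 181, 165, 167, 191, 208, 212, 215, 219, 222, 226, 228, 230, 225, 221, 222, 226, 227, 226, 226, 228, 228, 228, 228, 227, 227, 226, 226, 226, 226, 226, 226]
weight194 [57, 51, 50, 61, 103, 145, 158, 158, 148, 135, 130, 129, 130, 135, 143, 156, 170, 179, 178, 170, 172, 173, 169, 168, 169, 171, 170, 169, 168, 171, 178, 177, 181, 187, 193, 199, 205, 205, 204, 211, 215, 218, 223, 224, 225]
```

The weight's right edge is now near column 270, so its centre is around 262, matching the prediction for the other stop (261). It tipped, so I'll lift off and go to the right of the peg.

Call:
{"fn": "move_arm", "kwargs": {
  "rows": [
    [0, 0, 20, 0, 1],
    [0, 0, 40, 0, 1],
    [0, 0, 45, 0, 1],
    [0, 0, 45, 0, 1],
    [0, 0, 47, 0, 1],
    [13, -23, 0, 0, 1],
    [13, -23, 0, 0, 1],
    [13, -23, 0, 0, 1],
    [13, -23, 0, 0, 1],
    [14, -23, 0, 0, 1],
    [14, -26, 0, 0, 1],
    [0, 0, 0, 0, 1]
  ]
}}

```text
time: 11.7
tool_pos: [0.5887, -0.0242, 0.2494]
tool_rot: [3.141, 0.001, 1.386]
contact_force: [-0.0, 0.2, -0.1]
opening: 0.0005
grip_force: 0.0
```

Run:
```python
from cell import monitor,vision
import cv2
from h import *
s=monitor.observe();print(s['tool_pos'])
im=vision.read_camera("scene")[:,:,::-1];S=[.5523,.0205,-.1885]
old=cv2.resize(cv2.imread("pics/scene0.png"),(512,384))
for z in(.059,.103):
  for y in(.08,-.08):
    u,v=proj("scene",w(S,(-.055,y,z))).round().astype(int)
    print(z,y,'old',old[v-1:v+2,u-1:u+2].mean((0,1)).round(),'new',im[v-1:v+2,u-1:u+2].mean((0,1)).round())
print("peg start target",w(S,(.043,-.032,.15)),"end",w(S,(.043,.0195,.15)))
# peg in scene: dark column centroid
g=im[145:175,232:256].max(2);o=old[145:175,232:256].max(2)
for n,x in(("old",o),("new",g)):
    yy,xx=np.where(x<60);print(n,len(xx),xx.mean()+232,yy.mean()+145,yy.min()+145)
```

```text
[ 0.58865955 -0.02423686  0.24940893]
0.059 0.08 old [173. 174. 164.] new [243. 241. 242.]
0.059 -0.08 old [224. 221. 222.] new [129. 130. 122.]
0.103 0.08 old [224. 221. 222.] new [174. 172. 167.]
0.103 -0.08 old [96. 97. 91.] new [243. 241. 242.]
peg start target [ 0.58854197 -0.01899075  0.15      ] end [0.59819234 0.031597   0.15      ]
old 197 243.76142131979697 151.38071065989848 145
new 195 243.8051282051282 151.2923076923077 145
```

The gate has flipped and stays there, and the peg hasn't moved. I'll lower beside the peg.

Call:
{"fn": "move_arm", "kwargs": {
  "rows": [
    [2, 0, -25, 0, 1],
    [2, 0, -25, 0, 1],
    [0, 0, -20, 0, 1],
    [0, 0, -15, 0, 1],
    [0, 0, -10, 0, 1],
    [0, 0, -8, 0, 1],
    [0, 0, 0, 0, 1]
  ]
}}

```text
time: 12.45
tool_pos: [0.591, -0.0207, 0.1463]
tool_rot: [-3.14, -0.0, 1.389]
contact_force: [0.1, -0.5, -0.1]
opening: 0.0006
grip_force: 0.0
```

Call:
{"fn": "move_arm", "kwargs": {
  "rows": [
    [1, 5, 0, 0, 1],
    [1, 5, 0, 0, 1],
    [1, 5, 0, 0, 1],
    [1, 5, 0, 0, 1],
    [1, 5, 0, 0, 1],
    [1, 5, 0, 0, 1],
    [1, 5, 0, 0, 1],
    [0, 0, 0, 0, 1]
  ]
}}

```text
time: 13.25
tool_pos: [0.5987, 0.0146, 0.1469]
tool_rot: [3.141, -0.0, 1.389]
contact_force: [-0.0, 0.1, 0.6]
opening: 0.0005
grip_force: 0.0
```

```bash
cat > p.py <<'E'
from cell import monitor,vision
import cv2
from h import *
s=monitor.observe();print(s['time'],s['tool_pos'],s['contact_force'])
S=[.5523,.0205,-.1885];c,d=np.cos(S[2]),np.sin(S[2]);q=s['tool_pos'][:2]-np.array(S[:2]);print("sorter xy",c*q[0]+d*q[1],-d*q[0]+c*q[1])
im=vision.read_camera("top");cv2.imwrite("pics/tp.png",im[:,:,::-1])
for y in(0,.018,.036):
    print(y,proj("top",w(S,(.049,y,.181))).round(1))
for v in(153,155,157):print(v,im[v,255:290].max(1).tolist())
E
python3 p.py
```

```text
13.25 [0.59870297 0.01462125 0.14692094] [-0.00800034  0.10404092  0.60669205]
sorter xy 0.04668259678472331 0.0029206363576349892
0 [279.3 154. ]
0.018 [270.  152.4]
0.036 [260.7 150.8]
153 [122, 143, 155, 161, 165, 164, 156, 144, 139, 142, 143, 144, 145, 146, 148, 149, 150, 152, 152, 153, 154, 155, 157, 157, 158, 157, 159, 160, 161, 162, 164, 163, 164, 165, 167]
155 [240, 255, 255, 255, 255, 255, 255, 255, 202, 158, 170, 166, 144, 127, 120, 118, 120, 124, 129, 132, 134, 133, 137, 138, 137, 139, 138, 138, 139, 141, 144, 144, 144, 145, 145]
157 [255, 255, 255, 255, 255, 255, 255, 255, 255, 237, 183, 184, 193, 184, 162, 137, 121, 113, 111, 118, 124, 130, 141, 149, 155, 152, 139, 128, 136, 146, 168, 188, 192, 186, 182]
```

Run:
```python
from cell import vision
import cv2
from h import *
S=[.5523,.0205,-.1885]
for y in(0,.018,.027,.036):print(y,proj("scene",w(S,(.049,y,.181))).round(1))
old=cv2.resize(cv2.imread("pics/scene0.png"),(512,384))
im=vision.read_camera("scene")[:,:,::-1]
for v in(149,153,157,161):print(v,"old",old[v,215:262].max(1).tolist(),"\n   new",im[v,215:262].max(1).tolist())
```

```text
0 [243.  150.8]
0.018 [237.7 155.6]
0.027 [234.9 158.1]
0.036 [232.2 160.6]
149 old [238, 237, 235, 226, 204, 168, 140, 127, 124, 127, 135, 151, 155, 132, 95, 63, 47, 39, 39, 41, 45, 57, 70, 68, 71, 71, 59, 47, 46, 58, 69, 79, 78, 68, 56, 44, 38, 38, 39, 38, 39, 39, 38, 37, 38, 37, 37] 
   new [238, 238, 235, 228, 207, 170, 141, 127, 123, 126, 135, 152, 158, 134, 96, 62, 41, 45, 98, 157, 184, 189, 187, 171, 128, 111, 153, 172, 163, 155, 149, 136, 124, 118, 117, 116, 113, 97, 66, 43, 44, 57, 70, 91, 109, 122, 131]
153 old [210, 225, 235, 238, 239, 239, 238, 235, 222, 198, 173, 162, 150, 133, 126, 134, 148, 148, 133, 126, 141, 161, 174, 174, 147, 102, 58, 48, 48, 47, 71, 125, 160, 176, 177, 176, 173, 163, 132, 92, 66, 62, 61, 66, 70, 74, 77] 
   new [211, 225, 235, 239, 239, 239, 238, 235, 224, 196, 171, 161, 151, 136, 126, 135, 150, 151, 135, 128, 147, 170, 180, 171, 132, 116, 160, 185, 189, 189, 185, 168, 144, 130, 122, 121, 120, 116, 97, 73, 62, 60, 60, 67, 72, 75, 80]
157 old [123, 131, 143, 166, 191, 203, 202, 205, 221, 231, 237, 234, 222, 201, 167, 135, 126, 129, 127, 127, 135, 149, 160, 169, 160, 118, 61, 38, 36, 37, 70, 129, 167, 182, 185, 184, 183, 184, 184, 175, 124, 68, 38, 38, 37, 37, 38] 
   new [124, 130, 143, 167, 191, 204, 201, 206, 220, 232, 238, 235, 224, 204, 170, 135, 124, 126, 120, 90, 61, 51, 51, 51, 58, 103, 158, 182, 187, 182, 165, 141, 128, 124, 124, 124, 123, 123, 124, 115, 83, 45, 30, 30, 29, 29, 30]
161 old [132, 138, 136, 127, 122, 121, 125, 136, 156, 166, 162, 153, 149, 160, 195, 223, 234, 238, 235, 222, 198, 163, 132, 121, 108, 82, 50, 39, 39, 37, 58, 107, 146, 171, 182, 188, 189, 184, 165, 121, 67, 37, 35, 38, 39, 38, 39] 
   new [133, 140, 137, 127, 121, 121, 126, 137, 157, 168, 163, 155, 150, 157, 190, 221, 233, 238, 229, 169, 87, 42, 38, 36, 45, 68, 91, 114, 135, 152, 171, 183, 187, 183, 166, 148, 135, 125, 114, 88, 55, 32, 28, 31, 28, 26, 28]
```

The peg is following, now about 19 mm open, so I'll keep pushing to the stop.

Call:
{"fn": "move_arm", "kwargs": {
  "rows": [
    [1, 4, 0, 0, 1],
    [1, 4, 0, 0, 1],
    [1, 4, 0, 0, 1],
    [0, 3, 0, 0, 1],
    [0, 0, 0, 0, 1]
  ]
}}

```text
time: 13.85
tool_pos: [0.6018, 0.0294, 0.147]
tool_rot: [3.141, -0.0, 1.389]
contact_force: [-0.1, 0.3, -0.9]
opening: 0.0003
grip_force: 0.0
```

```bash
cat > q.py <<'E'
from cell import vision,monitor
import numpy as np
s=monitor.observe();print(s['tool_pos'],s['contact_force'])
im=vision.read_camera("scene")
for v in(161,165,169):print(v,im[v,220:250].max(1).tolist())
E
python3 q.py
```

```text
[0.60179379 0.02935816 0.14698023] [-0.07538263  0.25327464 -0.93800802]
161 [122, 126, 138, 160, 178, 195, 224, 236, 235, 208, 136, 74, 53, 50, 52, 92, 154, 173, 168, 153, 137, 120, 114, 116, 117, 120, 122, 124, 125, 125]
165 [113, 125, 130, 128, 122, 120, 122, 132, 141, 120, 78, 48, 38, 36, 41, 104, 191, 228, 227, 203, 157, 119, 95, 87, 84, 92, 107, 113, 107, 104]
169 [48, 35, 34, 46, 68, 97, 123, 129, 122, 106, 74, 46, 40, 37, 41, 86, 149, 171, 169, 165, 168, 203, 226, 232, 230, 221, 200, 170, 143, 128]
```

Peg at column 232.5, which matches about 34–36 mm. I'll nudge to the stop and watch the force.

Call:
{"fn": "move_arm", "kwargs": {
  "rows": [
    [0, 2, 0, 0, 1],
    [0, 2, 0, 0, 1],
    [0, 0, 0, 0, 1]
  ]
}}

```text
time: 14.2
tool_pos: [0.6018, 0.0313, 0.147]
tool_rot: [3.14, 0.003, 1.388]
contact_force: [0.6, -6.7, -0.7]
opening: 0.0002
grip_force: 3.0
```

```bash
python3 q.py
```

```text
[0.60183987 0.03132292 0.147035  ] [ 0.64015801 -6.74014974 -0.71007937]
161 [121, 125, 139, 160, 179, 196, 224, 236, 233, 190, 112, 63, 54, 53, 60, 106, 163, 182, 178, 172, 160, 132, 115, 115, 117, 120, 123, 124, 124, 125]
165 [113, 126, 130, 127, 123, 120, 122, 132, 138, 110, 67, 42, 38, 37, 56, 133, 216, 230, 222, 185, 143, 114, 95, 85, 83, 90, 107, 111, 107, 104]
169 [48, 36, 34, 46, 69, 96, 122, 130, 120, 95, 63, 43, 36, 37, 40, 102, 172, 183, 176, 174, 175, 177, 192, 221, 232, 234, 231, 215, 178, 143]
```

At the stop (6.7 N). I'll back off, raise and clear away towards the start side.

Call:
{"fn": "move_arm", "kwargs": {
  "rows": [
    [-2, -10, 0, 0, 1],
    [-2, -12, 0, 0, 1],
    [0, 0, 40, 0, 1],
    [0, 0, 45, 0, 1],
    [0, 0, 45, 0, 1],
    [-20, -40, 0, 0, 1],
    [-20, -40, 0, 0, 1],
    [-20, -40, 0, 0, 1],
    [-20, -40, 0, 0, 1],
    [-20, -40, 0, 0, 1],
    [-20, -40, 0, 0, 1],
    [0, 0, 0, 0, 1]
  ]
}}

```text
time: 15.45
tool_pos: [0.4749, -0.2339, 0.2769]
tool_rot: [-3.141, 0.001, 1.382]
contact_force: [-0.0, -0.1, 0.1]
opening: 0.0005
grip_force: 0.0
```

Call:
{"fn": "move_arm", "kwargs": {
  "rows": [
    [-10, -40, 0, 0, 1],
    [-10, -40, 0, 0, 1],
    [-10, -40, 0, 0, 1],
    [0, 0, 0, 0, 1],
    [0, 0, 0, 0, 1],
    [0, 0, 0, 0, 1],
    [0, 0, 0, 0, 1],
    [0, 0, 0, 0, 1],
    [0, 0, 0, 0, 1],
    [0, 0, 0, 0, 1]
  ]
}}

```text
time: 16.45
tool_pos: [0.4478, -0.3488, 0.2771]
tool_rot: [3.141, 0.0, 1.389]
contact_force: [-1.0, -0.2, 0.2]
opening: 0.0005
grip_force: 0.0
```

Run:
```python
from cell import vision,monitor
import cv2
from h import *
S=[.5523,.0205,-.1885];print(monitor.observe()['tool_pos'])
old=cv2.resize(cv2.imread("pics/scene0.png"),(512,384)).astype(float)
a=vision.read_camera("scene")[:,:,::-1].copy();
t0=cv2.resize(cv2.imread("pics/top0.png"),(512,384),interpolation=cv2.INTER_AREA).astype(float)
t=vision.read_camera("top")[:,:,::-1].copy();cv2.imwrite("pics/fin_t.png",t);cv2.imwrite("pics/fin_s.png",a)
def blobs(n,i,o,y0,y1):
    # chute floor window
    P=[proj(n,w(S,(x,y,.03))) for x in(-.022,.022) for y in(y0,y1)]
    m=np.zeros(i.shape[:2],np.uint8);cv2.fillConvexPoly(m,cv2.convexHull(np.int32(P)),255)
    d=(abs(i-o).max(2)>25).astype(np.uint8)*m
    k,_,st,ce=cv2.connectedComponentsWithStats(d)
    print(n,[(st[j][4],ce[j].round(1).tolist()) for j in range(1,k) if st[j][4]>5])
for y0,y1 in((.1,.187),(-.187,-.1)):
    blobs("scene",a,old,y0,y1);blobs("top",t,t0,y0,y1)
for y in(.178,.158,.138):print(y,proj("scene",w(S,(0,y,.035))).round(1),proj("top",w(S,(0,y,.035))).round(1))
# channel: ball positions at start vs now (top)
for x in(.068,.088,.108):
    u,v=proj("top",w(S,(x,0,.12))).round().astype(int);print("ch",x,t0[v-2:v+3,u-2:u+3].mean().round(),t[v-2:v+3,u-2:u+3].mean().round())
```

```text
[ 0.4477776  -0.34878443  0.27705122]
scene [(np.int32(122), [221.5, 247.1])]
top [(np.int32(47), [196.1, 172.6]), (np.int32(18), [207.9, 173.3]), (np.int32(23), [216.4, 175.9])]
scene [(np.int32(31), [288.0, 165.9]), (np.int32(47), [298.0, 173.4]), (np.int32(21), [279.9, 172.9]), (np.int32(41), [287.6, 175.8]), (np.int32(8), [290.5, 181.0])]
top [(np.int32(13), [318.3, 187.8])]
0.178 [209.7 255.6] [194.9 170.2]
0.158 [215.8 249.1] [203.6 171.7]
0.138 [221.8 242.9] [212.4 173.2]
ch 0.068 222.0 246.0
ch 0.088 238.0 251.0
ch 0.108 248.0 252.0
```

Run:
```python
from cell import vision
import cv2
from h import *
S=[.5523,.0205,-.1885]
a=vision.read_camera("scene")[:,:,::-1];t=vision.read_camera("top")[:,:,::-1]
p=cv2.imread("pics/fin_t.png");q=cv2.imread("pics/fin_s.png")
print("motion",abs(t.astype(int)-p)[150:200,180:350].max(),abs(a.astype(int)-q)[130:270,190:320].max())
old=cv2.resize(cv2.imread("pics/scene0.png"),(512,384));to=cv2.resize(cv2.imread("pics/top0.png"),(512,384),interpolation=cv2.INTER_AREA)
def prof(n,i,pts):return [int(i[int(round(v)),int(round(u))].min()) for u,v in(proj(n,w(S,P)) for P in pts)]
ch=[(x,0,.105+(x)*.2+.008) for x in np.arange(.055,.14,.005)]
print("channel scene old",prof("scene",old,ch),"\nnew",prof("scene",a,ch))
lc=[(0,y,.035) for y in np.arange(.105,.187,.004)]
for n,o,i in(("scene",old,a),("top",to,t)):print("chute",n,"old",prof(n,o,lc),"\nnew",prof(n,i,lc))
for z in(.059,.103):
  print(z,[prof("scene",a,[(-.055,y,z)]) for y in(.08,-.08)])
g=cv2.cvtColor(cv2.resize(t[155:190,180:235],None,fx=6,fy=6,interpolation=cv2.INTER_CUBIC),cv2.COLOR_BGR2GRAY)
c=cv2.HoughCircles(g,cv2.HOUGH_GRADIENT,1,40,param1=80,param2=14,minRadius=22,maxRadius=34)
print(None if c is None else (c[0]/6+[180,155,0]).round(1).tolist())
```

```text
motion 6 6
channel scene old [173, 198, 222, 158, 217, 232, 204, 161, 219, 226, 217, 232, 231, 227, 232, 229, 222, 229] 
new [163, 168, 222, 197, 66, 49, 164, 231, 236, 221, 230, 233, 232, 228, 232, 230, 225, 229]
chute scene old [238, 238, 238, 239, 238, 239, 239, 239, 239, 239, 239, 239, 239, 239, 234, 199, 166, 160, 149, 116, 118] 
new [238, 238, 239, 239, 226, 193, 210, 224, 224, 201, 172, 192, 235, 232, 216, 174, 140, 150, 149, 117, 117]
chute top old [255, 255, 255, 255, 255, 255, 255, 255, 255, 255, 255, 255, 255, 253, 229, 229, 229, 229, 230, 222, 120] 
new [255, 255, 255, 255, 240, 228, 194, 216, 243, 245, 206, 183, 243, 255, 253, 244, 177, 200, 196, 187, 115]
0.059 [[241], [116]]
0.103 [[150], [241]]
[[199.2, 163.1, 4.4]]
```

The left chute profile shows three balls and nothing is moving. The channel is clear, and the gate is at its new stop. Handing in.

```bash
python3 -c "
from cell import workorder
print(workorder.hand_in())"
```

```text
the job is handed in; nothing more can be done
None
```

I tipped the gate to its other stop, pushed the shutter fully open, and handed the job in; the camera readings showed all three balls at rest in the left chute, but no verdict came back.

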